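# Lower gel cassettes into the soak tank with a folding-crank lift

### The job

Get the gel cassettes ready for soaking in the (still dry) tank: stand every cassette from the drip tray on edge in a slot of its own in the raised carrier and swing the lift's folding crank handle fully out, then wind the carrier down until you feel it seat on the support inside the tank, without forcing it. Then fold the handle back flat onto the crank arm and put the blue cover on the tank, its notch around the carrier's hanger; do not disturb the other things on the bench.

Things in the scene. Friction and masses are not known exactly. Their poses are not given: they have to be found in the camera images.
- lift: Bench spindle lift, fixed: grey foot 130 x 100 mm, two steel guide rods, a brass screw, and on top a crank turning in a level plane. Origin: on the bench on the screw's vertical axis (the crank's axis); z up. The tank's and carrier's centre lies 175 mm from it along its -y. Bearing block 84 (x) x 42 (y) mm, its top 252 mm high.
- crank_hub (a point): Crank axis at the arm's top, 266 mm above the bench; hub 32 mm across. The crank starts at any angle. Wound anticlockwise seen from above it lowers the carrier 16 mm a turn (2.5 to 4.5 turns to the seat); clockwise raises it. Turning takes 3 to 5 N at the handle; it stays where left. On the seat's rubber it goes firm: the force climbs past 10 N within half a turn.
- crank_pin (a point): Hinge of the folding handle at the outer end of the crank arm: 70 mm from the crank's axis, 276 mm above the bench. The level direction from crank_hub to this point is the arm's direction. The arm is a steel bar 14 mm wide, its top 266 mm high; the fork cheeks at the hinge measure 23 mm across.
- grip (a point): Point on the centre line of the handle's navy round grip, 38 mm from crank_pin. The grip is 19 mm thick, a sleeve spinning freely on the handle, from 13 to 63 mm from the hinge. Folded, it lies level over the arm, from the hinge back towards the crank's axis, centre line 276 mm high. Swung out it stands straight up over the hinge, top 339 mm high.
- handle (a joint): Fold angle of the handle, rad: 0 folded flat on the crank arm, 1.57 fully out, standing up (a stop). It turns about a level axis through crank_pin, square to the arm; slight friction (under 2 N at the grip) keeps it where it is left.
- carrier: Slotted pale carrier, 164 (x) x 116 (y) mm, hung from the lift; the crank moves it up and down. Origin: centre of its floor's upper face; axes as the lift's. Slots lie across it (cassette width along y, 108 mm between side walls), between posts up to 45 mm high. A hanger at y +60 mm, 30 wide, rises to an arm (top 130 mm above the floor) to the lift. Starts with floor 84 to 94 mm high.
- slot0 (a point): Middle of slot 0 of the carrier, on its floor, at carrier x = -60 mm. The slot is 16 mm wide along x; a cassette stands in it with its thickness along x, either way round.
- slot1 (a point): Middle of slot 1 of the carrier, on its floor, at carrier x = -20 mm. The slot is 16 mm wide along x; a cassette stands in it with its thickness along x, either way round.
- slot2 (a point): Middle of slot 2 of the carrier, on its floor, at carrier x = 20 mm. The slot is 16 mm wide along x; a cassette stands in it with its thickness along x, either way round.
- slot3 (a point): Middle of slot 3 of the carrier, on its floor, at carrier x = 60 mm. The slot is 16 mm wide along x; a cassette stands in it with its thickness along x, either way round.
- tank: Open ivory tank, fixed, outside 200 (x) x 150 (y) x 140 mm high, walls 5 mm. Origin: centre of its underside on the bench, axes as the lift's. Inside, out of sight, is the rubber-topped support on which the carrier seats; its height is not known: seated, the carrier's floor is somewhere 24 to 40 mm above the bench.
- cover: Blue cover, loose, 206 (x) x 156 (y) mm, 0.3 kg: plate with an 8 mm lip underneath that fits inside the tank with about 5 mm play. Origin: centre of the lip's underside; plate top 13 mm above. A notch 50 wide, 35 deep in its +y edge goes round the hanger, its axes along the tank's. On the tank its origin is 132 mm above the bench. Starts flat, knob up.
- cover_knob (a point): On the cover's white round knob (24 mm across, at the cover's centre): 30 mm above the cover's origin; the knob stands from 13 to 43 mm above it.
- tray: White drip tray, fixed, 210 (x) x 140 (y) mm, in which the cassettes stand, in slots 44 mm apart along x. Origin: centre of its underside; floor 8 mm high, posts 40 mm high. The tray and the cover lie one on each side of the lift and tank, either way round.
- cassette_a: Gel cassette: flat navy frame 100 mm wide, 70 mm high, 12 mm thick, pale grid faces, with a yellow grip tab (36 wide, 26 high, 12 thick) in the middle of its top edge; 95 mm high in all, 0.13 kg. Origin: middle of its bottom edge; x thickness, y width, z up. Starts standing on edge in the drip tray.
- cassette_b: Gel cassette: flat navy frame 100 mm wide, 70 mm high, 12 mm thick, pale grid faces, with a yellow grip tab (36 wide, 26 high, 12 thick) in the middle of its top edge; 95 mm high in all, 0.13 kg. Origin: middle of its bottom edge; x thickness, y width, z up. Starts standing on edge in the drip tray.
- cassette_c: Gel cassette: flat navy frame 100 mm wide, 70 mm high, 12 mm thick, pale grid faces, with a yellow grip tab (36 wide, 26 high, 12 thick) in the middle of its top edge; 95 mm high in all, 0.13 kg. Origin: middle of its bottom edge; x thickness, y width, z up. Starts standing on edge in the drip tray.
- cassette_d: Gel cassette: flat navy frame 100 mm wide, 70 mm high, 12 mm thick, pale grid faces, with a yellow grip tab (36 wide, 26 high, 12 thick) in the middle of its top edge; 95 mm high in all, 0.13 kg. Origin: middle of its bottom edge; x thickness, y width, z up. Starts standing on edge in the drip tray.
- buffer_bottle: White closed bottle with a red cap, 64 mm across, 140 mm tall, a bystander; origin: centre of its underside. Leave it alone.
- beaker: Glass beaker, 72 mm across, 90 mm tall, a bystander; origin: centre of its underside. Leave it alone.
- tip_box: Grey pipette-tip box with a yellow top, 82 x 122 x 65 mm, a bystander; origin: centre of its underside. Leave it alone.

How it is judged:
By the outcome, as a careful person would: the job done as asked, in the order asked, and still so for the second after the job is handed in, with the robot touching nothing.
Of cassette_a, cassette_b, cassette_c, cassette_d only 2 to 4 are there at a start; the rules pass over those that are not, and their reading is None.
At some moment in a run one of cover may be knocked a few centimetres aside while the robot is not near it.
It also fails if it takes over 210 s, if anything falls off the work surface, if the arm or the gripper's body presses on something with over 40 N, if the wrist force passes 120 N, or if a joint passes its speed limit or range.

### The arm

A 7-joint arm with a two-finger parallel gripper is mounted at the origin on the work surface. World frame = base frame: x ahead of the robot, y to its left, z up, the work surface at z = 0. Lengths are in m, angles in rad, forces in N, time in s.
With the tool pointing down it reaches from about 0.4 to 0.9 m from the base axis. Payload 5.5 kg.
Tool frame: the origin (TCP) lies midway between the tips of the shut fingers; the grasp point (between the pads) lies 19 mm behind it (manip.grip_depth is the distance from the TCP to the grasp point, in m); z points along the fingers, x is the direction in which the jaws open and shut, and the axes are right-handed (so a half turn about z gives the same grasp; the last joint's range is limited). The gripper opens to 92 mm and grips with 3 to 60 N. Pads are 19 mm wide; open, the fingers measure 130 mm over their backs; the gripper's body (75 mm by 190 mm) begins 47 mm behind the grasp point.
Start: joints at [-0.937, 0.501, -0.427, 1.55, 0.221, 1.138, -0.21], TCP at [0.235, 0.606, 0.227] pointing down, gripper open.
Joint ranges: [-2.88, 2.88], [-0.31, 2.03], [-1.54, 1.56], [0.2, 2.42], [-1.41, 4.55], [0.19, 2.02], [-2.57, 2.57]. Speed limits (rad/s): [2.57, 2.57, 3.14, 3.14, 3.14, 3.14, 3.14].

### API

Orientations are given as a unit quaternion [x, y, z, w].
In Python, from bench import manip, effector, viewer gives the robot as it stands. Calls block until the motion is done:
- manip.move_pose(position, orientation): joint-space move of the TCP to a pose.
- manip.servo_line(position, ori=None, vel=0.15): straight line of the TCP; ori=None keeps the orientation; vel is the mean speed in m/s.
- manip.movej(angles): joint-space move.
- effector.open_jaws() and effector.close(f_grip=None): open the fingers fully, or close them until they stop; f_grip is the grip in N (None keeps the last).
- manip.sleep(seconds).
- manip.solve_ik(position, orientation): joint angles nearest the present ones, or None.
- viewer.get_image(name): name is "scene" or "top"; returns the picture (420x560x3 uint8, red, green, blue); there is no depth.
- viewer.get_calibration(name): a dict with "vfov" (degrees; the focal length in pixels is half the picture's height over the tangent of half this angle, whatever the lens; pixels are square), "cx", "cy" (the principal point, pixels), "eye" and "attitude" of the camera in the world. Camera axes: x right, y down, z forward; pixel columns grow to the right and rows downward; lengths in m; the calibration is good to about 2 mm. A picture is of the moment at which its call begins. get_calibration takes no time and is no camera call.
A pose or a line that the arm cannot do raises manip.PlanningError and nothing moves.
- manip.hand_in(): hands the job in, once; it reports no verdict.
Readings, each from a call of its own:
- manip.current_clock(): time.
- manip.current_q(): joint angles.
- manip.current_joint_velocities(): joint speeds.
- manip.current_tau(): joint torques, N m.
- manip.current_tool_pos(): TCP position.
- manip.current_tcp_rot(): TCP orientation.
- manip.current_force(): force on the tool from outside, world axes, zero at the start.
- manip.current_wrist_torque(): the same for the moment, N m.
- manip.current_finger_gap(): finger opening in m.
Only numpy, scipy, OpenCV 4.12 (cv2) and the standard library are available. Lean on these libraries where they do the work, as an engineer would, in place of code of your own. Each camera call takes 0.05 s, during which the arm holds its last target. There are 200 camera calls.

## Working session

There is one attempt and no reset: what is moved stays moved. The work goes in short steps, each a Python script; the robot and the scene stay as the last script left them, time stands still between calls to the robot, and variables do not carry over. Pictures are saved under pics/ and viewed, about 12 in all and at most 16, crops included, and the job is handed in when it is done.

```bash
ls; mkdir -p pics; python3 - <<'E'
from bench import manip, effector, viewer
import cv2
for n in ["scene","top"]:
    im=viewer.get_image(n); cv2.imwrite(f"pics/{n}0.png",im[:,:,::-1]); print(n,viewer.get_calibration(n))
print(manip.current_tool_pos(),manip.current_tcp_rot(),manip.current_clock(),manip.grip_depth)
E
```

```text
pics
scene {'vfov': 50.8496641531985, 'cx': 277.5284805692151, 'cy': 214.96747939497735, 'eye': array([1.10765747, 0.48292612, 1.13799299]), 'attitude': array([ 0.36514947,  0.88019543, -0.27928501, -0.1179905 ])}
top {'vfov': 45.527197503407336, 'cx': 279.67021224952754, 'cy': 209.12843720304465, 'eye': array([ 0.32961111, -0.00361838,  1.543314  ]), 'attitude': array([ 0.70844526, -0.69920078,  0.06648297, -0.06930803])}
[0.23534322 0.60523669 0.2257757 ] [ 8.25322149e-01  5.64661486e-01 -7.35715124e-04  4.64152608e-04] 0.1 0.0188
```

View pics/scene0.png

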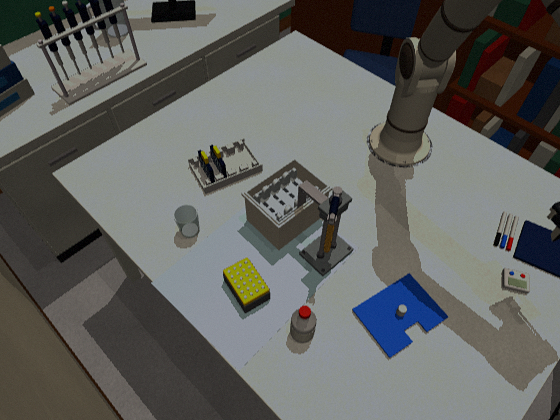

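View pics/top0.png

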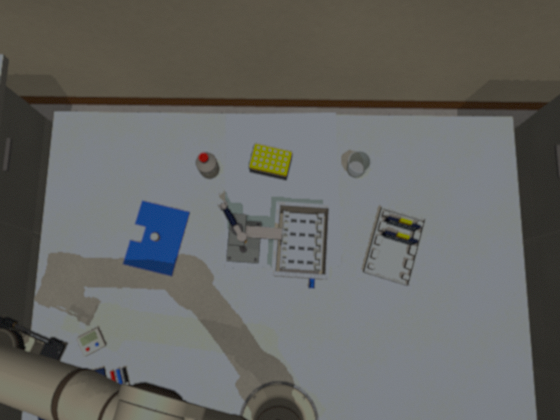

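```bash
cat > h.py <<'E'
import numpy as np, cv2
from scipy.spatial.transform import Rotation as R
from bench import manip, effector, viewer
class Cam:
    def __init__(s,n):
        c=viewer.get_calibration(n); s.n=n; s.f=210/np.tan(np.radians(c['vfov'])/2)
        s.c=np.array([c['cx'],c['cy']]); s.e=np.array(c['eye']); s.R=R.from_quat(c['attitude']).as_matrix()
    def ray(s,p):
        d=s.R@np.r_[(np.asarray(p,float)-s.c)/s.f,1]; return d/np.linalg.norm(d)
    def plane(s,p,z):
        d=s.ray(p); return s.e+d*(z-s.e[2])/d[2]
    def proj(s,P):
        q=s.R.T@(np.asarray(P,float)-s.e); return s.c+s.f*q[:2]/q[2]
top,scene=Cam("top"),Cam("scene")
def down(yaw): # tool down, jaws along world direction yaw
    c,s_=np.cos(yaw),np.sin(yaw)
    return R.from_matrix(np.array([[c,s_,0],[s_,-c,0],[0,0,-1]])).as_quat()
def shot(n,name=None,box=None,k=1):
    im=np.ascontiguousarray(viewer.get_image(n)[:,:,::-1])
    if name:
        x0,y0,x1,y1=box or (0,0,560,420)
        cv2.imwrite("pics/"+name,cv2.resize(im[y0:y1,x0:x1],None,fx=k,fy=k,interpolation=cv2.INTER_CUBIC))
    return im
def mask(im,lo,hi,box=None):
    m=cv2.inRange(cv2.cvtColor(im,cv2.COLOR_BGR2HSV),lo,hi)
    if box:
        z=np.zeros_like(m); x0,y0,x1,y1=box; z[y0:y1,x0:x1]=m[y0:y1,x0:x1]; m=z
    return m
def blobs(m,a=10):
    n,_,st,ce=cv2.connectedComponentsWithStats(m)
    return [(ce[i],st[i]) for i in range(1,n) if st[i][4]>=a]
E
python3 - <<'E'
from h import *
a=cv2.imread("pics/top0.png"); b=cv2.imread("pics/scene0.png")
print("origin proj",top.proj([0,0,0]),scene.proj([0,0,0]))
for nm,im,cam in (("top",a,top),("scene",b,scene)):
    for col,lo,hi in (("blue",(105,150,60),(125,255,255)),("yellow",(22,150,80),(35,255,255)),("red",(0,200,120),(5,255,255))):
        for c,st in blobs(mask(im,lo,hi),15): print(nm,col,c.round(1),st)
m=mask(a,(105,150,60),(125,255,255),(115,190,200,285)); c=cv2.findContours(m,0,2)[0]; c=max(c,key=cv2.contourArea)
h=cv2.convexHull(c); print(cv2.approxPolyDP(c,3,True).reshape(-1,2).tolist(), cv2.minAreaRect(h))
def g(im,x0,y0,x1,y1,k,fn):
    o=cv2.resize(im[y0:y1,x0:x1],None,fx=k,fy=k,interpolation=cv2.INTER_CUBIC); o=cv2.convertScaleAbs(o,alpha=1.5)
    for x in range(-(-x0//10)*10,x1,10): cv2.line(o,((x-x0)*k,0),((x-x0)*k,10 if x%50 else 25),(0,0,255),1)
    for y in range(-(-y0//10)*10,y1,10): cv2.line(o,(0,(y-y0)*k),(10 if y%50 else 25,(y-y0)*k),(0,0,255),1)
    cv2.imwrite("pics/"+fn,o)
g(a,210,185,343,295,6,"t1.png"); g(b,180,130,360,280,4,"s1.png")
E
```

```text
origin proj [278.34870834 422.32504299] [399.08561329 142.22592235]
top blue [157.6 238.1] [ 124  202   65   73 2851]
top blue [311.5 282.5] [310 279   4   8  32]
top blue [119.1 376.6] [117 370   5  14  39]
top yellow [270.2 160.4] [250 144  41  32 674]
top yellow [405.3 221. ] [400 218  12   7  47]
top yellow [402.8 235.6] [397 233  13   6  48]
top red [203. 157.] [200 154   7   7  41]
scene blue [503.4 240.6] [501 235   6  12  49]
scene blue [398.3 313.4] [ 353  274   95   83 3819]
scene yellow [37.1 13.4] [35 12  5  4 17]
scene yellow [216.  149.3] [213 146   7   8  30]
scene yellow [203.9 154.9] [201 151   7   9  34]
scene yellow [245.6 280.6] [223 258  46  47 966]
scene red [510.2 242.6] [508 238   5  11  30]
scene red [304.4 310.8] [299 306  12  10  91]
[[142, 202], [136, 223], [146, 226], [140, 243], [130, 242], [124, 262], [170, 274], [188, 213]] ((156.13206481933594, 237.53775024414062), (48.625633239746094, 66.07041931152344), 15.945395469665527)
```

View pics/t1.png

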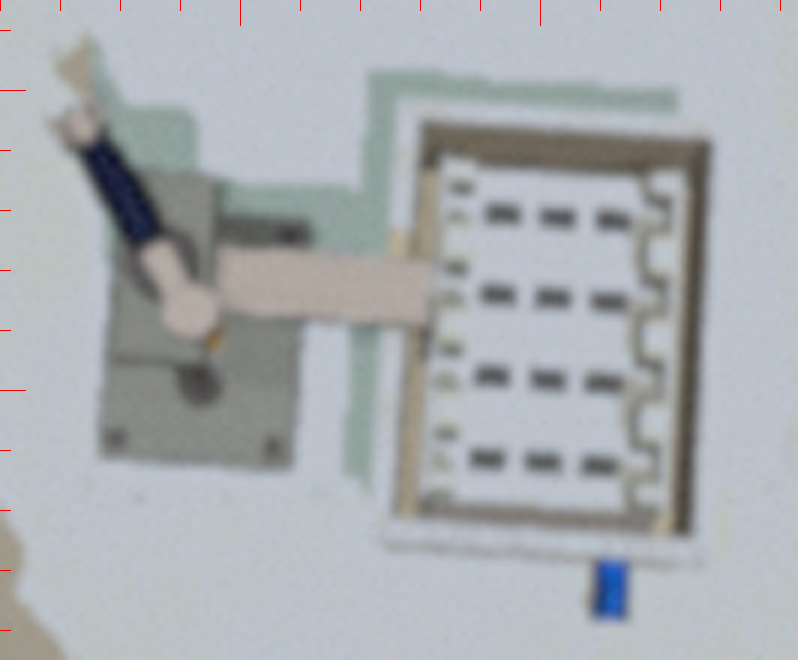

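View pics/s1.png

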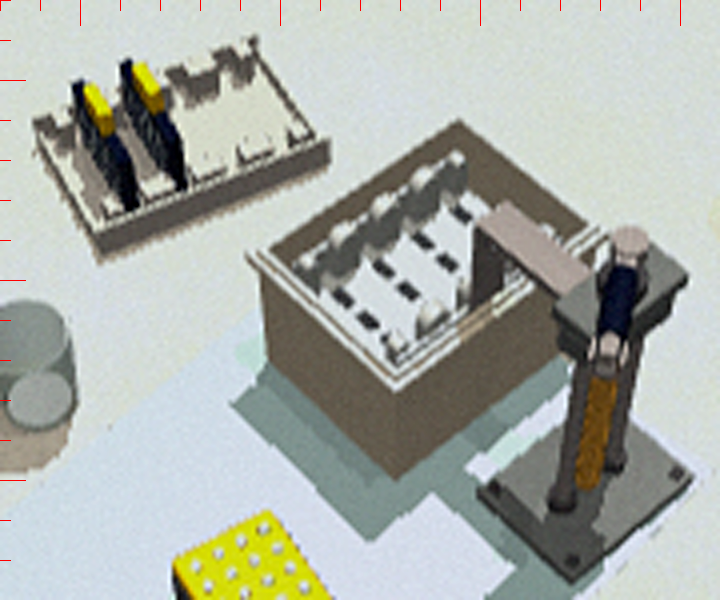

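```bash
python3 - <<'E'
from h import *
a=cv2.imread("pics/top0.png"); b=cv2.imread("pics/scene0.png")
print("f",top.f)
c=np.array([top.plane(p,.14) for p in [(280.8,205.3),(328.3,208.3),(325,274.2),(276.2,271.2)]])
print("tank inner",c[:,:2].round(4).tolist(),"ctr",c.mean(0), [np.linalg.norm(c[i]-c[(i+1)%4]).round(4) for i in range(4)])
d=(c[0]-c[1])+(c[3]-c[2]); print("y-dir yaw",np.degrees(np.arctan2(d[1],d[0]))-90)
d=(c[0]-c[3])+(c[1]-c[2]); print("x-dir yaw",np.degrees(np.arctan2(d[1],d[0])))
hub=top.plane((241.5,236.5),.266);pin=top.plane((223.3,205.5),.286); print("hub",hub,"pin",pin,np.linalg.norm((pin-hub)[:2]),np.degrees(np.arctan2(*(pin-hub)[[1,0]])))
sl=[[(483,214)]]
for x,y in [(502,214),(557,218),(613,220),(487,459),(542,462),(598,466)]:
    print("mark",top.plane((210+x/6,185+y/6),.089)[:2].round(4))
for t in [(405.3,221),(402.8,235.6)]: print("tab top",top.plane(t,.100))
for t in [(216,149.3),(203.9,154.9)]: print("tab scene",scene.plane(t,.092))
m=mask(a,(100,40,0),(135,255,70),(375,205,430,290))
for cc,st in blobs(m,15):
    print("navy",cc,st)
g=a
o=cv2.resize(a[195:295,355:435],None,fx=6,fy=6,interpolation=cv2.INTER_CUBIC); o=cv2.convertScaleAbs(o,alpha=1.4); cv2.imwrite("pics/tray.png",o)
E
```

```text
f 500.460057055486
tank inner [[0.6141, 0.0008], [0.6071, -0.135], [0.4198, -0.1249], [0.4263, 0.0112]] ctr [ 0.51682002 -0.06198425  0.14      ] [np.float64(0.136), np.float64(0.1875), np.float64(0.1362), np.float64(0.188)]
y-dir yaw -2.8465751405240525
x-dir yaw -3.138098356599437
hub [0.50530042 0.10044744 0.266     ] pin [0.58204199 0.1477297  0.286     ] 0.09013812899211983 31.638186557003507
mark [ 0.5787 -0.0376]
mark [ 0.577  -0.0646]
mark [ 0.5764 -0.0921]
mark [ 0.4584 -0.0313]
mark [ 0.4573 -0.0579]
mark [ 0.4558 -0.085 ]
tab top [ 0.58002005 -0.36354006  0.1       ]
tab top [ 0.53687354 -0.3547931   0.1       ]
tab scene [ 0.53632064 -0.36157018  0.092     ]
tab scene [ 0.57981082 -0.37020867  0.092     ]
navy [391.9375     219.66666667] [386 217  13   8  48]
navy [414.73529412 226.26470588] [410 224  10   6  34]
navy [389.09615385 233.86538462] [383 231  12   8  52]
navy [411.53846154 240.69230769] [405 238  13   6  39]
```

View pics/tray.png

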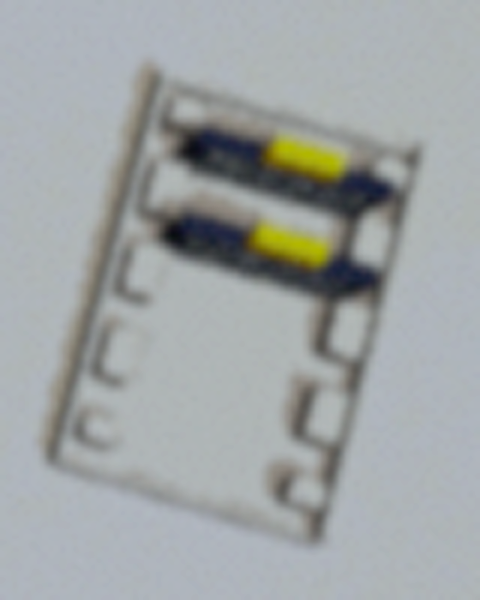

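```bash
cat >> h.py <<'E'
YAW=np.radians(-3.0); T=np.array([.517,-.0617]); Y=np.array([-np.sin(YAW),np.cos(YAW)]); X=np.array([np.cos(YAW),np.sin(YAW)])
LIFT=T+.175*Y
def slot(i): return T+X*(-.06+.04*i)
E
python3 - <<'E'
from h import *
a=cv2.imread("pics/top0.png"); b=cv2.imread("pics/scene0.png")
P=lambda x,y:(355+x/6,195+y/6)
for p,q in [((150,75),(52,455)),((415,150),(318,535))]:
    d=(top.plane(P(*p),.02)-top.plane(P(*q),.02)); print("tray yaw",np.degrees(np.arctan2(d[1],d[0])),np.linalg.norm(d))
for p,q in [((52,458),(318,540)),((160,80),(415,150))]:
    d=(top.plane(P(*p),.02)-top.plane(P(*q),.02)); print("tray yaw",np.degrees(np.arctan2(d[1],d[0]))-90,np.linalg.norm(d))
for im,cam,box in ((a,top,(215,195,245,235)),(b,scene,(320,185,350,225))):
    m=mask(im,(105,90,0),(130,255,90),box)
    for c,st in blobs(m,15):
        ys,xs=np.nonzero(m); pts=np.c_[xs,ys]
        W=np.array([cam.plane(p,.278) for p in pts]); u=np.linalg.svd(W[:,:2]-W[:,:2].mean(0))[2][0]
        print(cam.n,c,st,W.mean(0),np.degrees(np.arctan2(u[1],u[0])), np.ptp((W[:,:2]-W[:,:2].mean(0))@u))
print("LIFT",LIFT)
q=manip.current_tcp_rot(); p=manip.current_tool_pos()
manip.servo_line([p[0],p[1],.48],vel=.25)
tg=np.array([.580,-.365]); o=down(np.radians(77))
manip.move_pose([tg[0],tg[1],.40],o)
print(manip.current_tool_pos(),manip.current_q().round(2) if hasattr(manip.current_q(),'round') else manip.current_q(),manip.current_clock(),manip.current_force())
E
```

```text
tray yaw -15.467334248138426 0.2035168418244521
tray yaw -16.10741078998201 0.20479507515496187
tray yaw -16.456556203270637 0.13827260447914919
tray yaw -15.062065443517994 0.13474179694770447
top [229.91139241 216.69620253] [225 209  11  16  79] [0.55455028 0.13068851 0.278     ] -149.5255832496572 0.0435639247884496
scene [334.15702479 204.99173554] [330 197   9  19 121] [0.55561994 0.13177395 0.278     ] 33.41080142268221 0.054926317790224805
LIFT [0.52615879 0.11306017]
[ 0.58063991 -0.36405713  0.39984772] [ 0.07  0.52  0.74  1.23 -0.34  1.51  2.1 ] 4.8583 [ 0.88925867 -0.28669624  1.01075004]
```

```bash
cat > pick.py <<'E'
from h import *
import sys
def pick(tg,yaw):
    o=down(np.radians(yaw))
    manip.move_pose([*tg,.30],o); effector.open_jaws()
    manip.servo_line([*tg,.14],o,vel=.15); manip.servo_line([*tg,.081],o,vel=.06)
    f0=np.array(manip.current_force())
    effector.close(25); print("gap",manip.current_finger_gap(),"f",np.array(manip.current_force())-f0)
    manip.servo_line([*tg,.27],o,vel=.12)
E
python3 - <<'E'
from pick import *
pick(np.array([.580,-.365]),-105)
print(manip.current_q(),manip.current_finger_gap(),manip.current_clock())
s=slot(3); manip.servo_line([*s,.27],down(YAW-np.pi/2),vel=.15)
print(manip.current_q(),manip.current_clock())
a=shot("scene"); b=shot("top")
o=np.hstack([cv2.resize(a[60:230,230:370],None,fx=3,fy=3),cv2.resize(b[150:320,230:350],None,fx=3,fy=3)]); cv2.imwrite("pics/h1.png",o)
E
```

```text
gap 0.035654985834649634 f [-0.40960905  0.41268847 -1.52364771]
[-0.19690479  0.87694567  1.33372708  1.44256804 -0.84868528  1.47445496
 -0.70991587] 0.03576743820817397 12.4583
[-0.85794082  0.78001489  1.47909601  1.72193484 -0.79048688  1.39896385
 -0.86964061] 14.6083
```

View pics/h1.png

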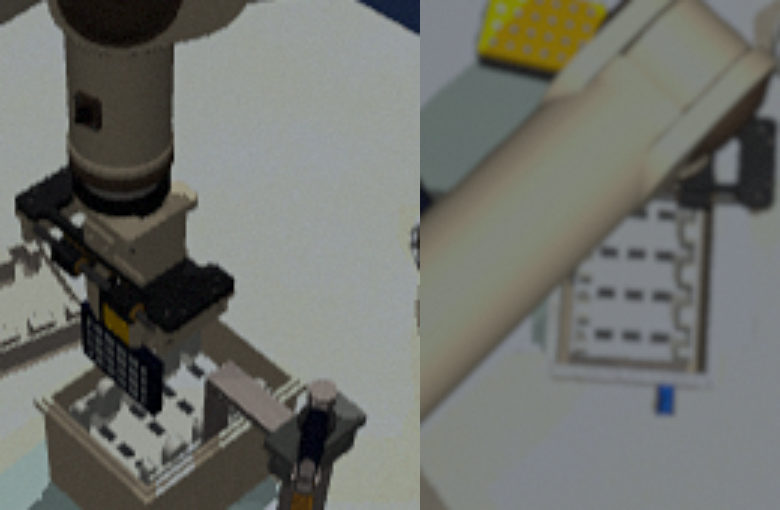

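```bash
cat > place.py <<'E'
from h import *
def tabchk(base):   # cassette frame corner check in scene picture
    im=shot("scene"); p=np.array(manip.current_tool_pos())
    c0=scene.proj(p+[0,0,.009])
    m=mask(im,(20,120,40),(38,255,255),tuple(int(v) for v in (c0[0]-20,c0[1]-20,c0[0]+20,c0[1]+20)))
    bl=max(blobs(m,3),key=lambda b:b[1][4]); ys,xs=np.nonzero(m)
    fc=scene.proj(np.r_[p[:2]+X*.006,p[2]+.009]); dx=scene.proj(np.r_[p[:2]+X*.016,p[2]+.009])-fc
    print("tab px",bl[0],bl[1],"exp",fc,"px per 10mm X",dx,"offset mm",(bl[0]-fc)@dx/(dx@dx)*10)
E
python3 - <<'E'
from place import *
tabchk(0)
im=shot("scene"); p=np.array(manip.current_tool_pos()); print(p, R.from_quat(manip.current_tcp_rot()).as_matrix()[:,0])
# navy frame face: expected bottom corners of +x face
for y in (-.05,.05): print([scene.proj(np.r_[p[:2]+X*.006+Y*y,p[2]+z]).round(1) for z in (-.073,-.003)])
m=mask(im,(95,60,0),(135,255,90),(250,150,290,205)); ys,xs=np.nonzero(m); 
h=cv2.convexHull(np.c_[xs,ys]); print(cv2.approxPolyDP(h,1.5,True).reshape(-1,2).tolist())
E
```

```text
tab px [268.46428571 167.71428571] [265 161   8  14  56] exp [269.06012117 167.19209248] px per 10mm X [-2.91375339  1.95937712] offset mm 2.2380280324713535
[ 0.57683542 -0.06537195  0.27003056] [-5.32022347e-02 -9.98583754e-01  8.94107821e-05]
[array([257.5, 176.8]), array([256.6, 159.7])]
[array([281.8, 198. ]), array([282.1, 181.3])]
[[282, 197], [258, 177], [253, 150], [289, 151], [289, 165]]
```

```bash
cat >> place.py <<'E'
def place(s):
    o=down(YAW-np.pi/2)
    manip.servo_line([*s,.27],o,vel=.15); manip.sleep(.2)
    f0=np.array(manip.current_force())
    manip.servo_line([*s,.225],o,vel=.1)
    for z in np.arange(.223,.150,-.002):
        manip.servo_line([*s,z],o,vel=.05)
        f=np.array(manip.current_force())-f0
        if np.abs(f).max()>2.5: print("contact z",z,"->floor",z-.073,"f",f.round(2)); break
    return z
def release(s,z):
    effector.open_jaws(); o=down(YAW-np.pi/2)
    manip.servo_line([*s,z+.03],o,vel=.06); manip.servo_line([*s,.30],o,vel=.2)
E
python3 - <<'E'
from place import *
z=place(slot(3))
print(manip.current_clock())
E
```

```text
contact z 0.19499999999999998 ->floor 0.12199999999999998 f [-0.43 -2.65  0.7 ]
19.6083
```

```bash
python3 - <<'E'
from place import *
o=down(YAW-np.pi/2)
s=slot(3); f0=None
def F(): return np.array(manip.current_force()).round(2)
print(F())
for z,dy in ((.205,0),(.205,-.003),(.199,-.003),(.195,-.003),(.191,-.003),(.187,-.003)):
    manip.servo_line([*(s+dy*Y),z],o,vel=.05); manip.sleep(.1); print(z,dy,F(),np.array(manip.current_tool_pos()).round(4))
a=shot("scene"); b=shot("top"); cv2.imwrite("pics/h2.png",cv2.resize(a[100:230,220:360],None,fx=5,fy=4.5))
E
```

```text
[ 0.21 -1.32 -1.46]
0.205 0 [-1.08 -0.18 -1.43] [ 0.577  -0.0648  0.2051]
0.205 -0.003 [ 0.42  0.38 -1.08] [ 0.5767 -0.0679  0.2049]
0.199 -0.003 [-0.76 -0.42 -1.4 ] [ 0.5767 -0.0678  0.1988]
0.195 -0.003 [0.07 0.47 0.52] [ 0.5768 -0.068   0.1951]
0.191 -0.003 [-0.7   5.22 11.26] [ 0.5786 -0.0666  0.1928]
0.187 -0.003 [1.9  3.35 0.  ] [ 0.5771 -0.0662  0.1867]
```

View pics/h2.png

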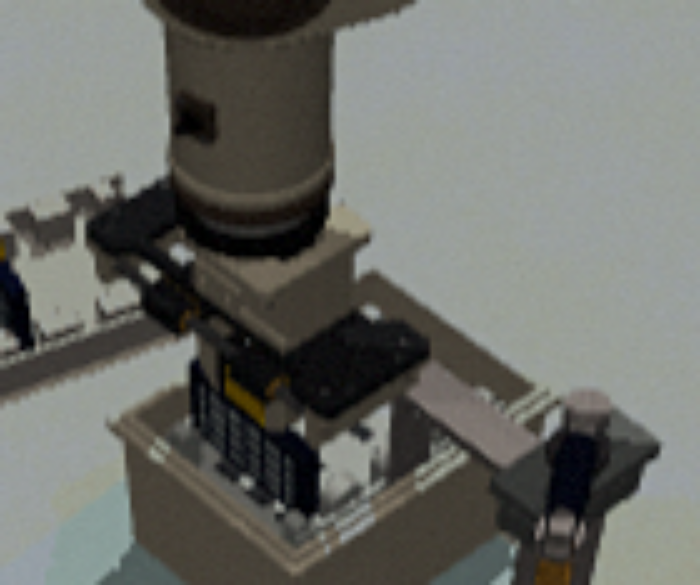

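```bash
python3 - <<'E'
from place import *
o=down(YAW-np.pi/2)
s=slot(3)-.0014*Y
def F(): return np.array(manip.current_force()).round(2)
z=.187
while z>.150:
    manip.servo_line([*s,z],o,vel=.05); manip.sleep(.1); f=F(); print(round(z,3),f,np.array(manip.current_tool_pos()).round(4))
    if f[2]>4: break
    z-=.004
print(manip.current_clock())
E
```

```text
0.187 [-0.17  3.32 -0.84] [ 0.5765 -0.0661  0.1866]
0.183 [ 0.81  3.41 -3.26] [ 0.5766 -0.0663  0.1826]
0.179 [ 1.39  2.94 -2.  ] [ 0.5767 -0.0663  0.1788]
0.175 [ 0.71  4.37 -3.3 ] [ 0.5767 -0.0662  0.1748]
0.171 [ 1.09  2.14 -3.35] [ 0.5767 -0.0662  0.1708]
0.167 [ 1.11  2.69 -2.21] [ 0.5767 -0.0663  0.1668]
0.163 [-0.7   2.25  6.48] [ 0.5775 -0.0674  0.1643]
24.375
```

```bash
python3 - <<'E'
from place import *
from pick import pick
release(slot(3)-.0014*Y,.164)
t=np.array([.5366,-.359])
manip.servo_line([*t,.30],down(np.radians(-105)),vel=.25)
b=shot("top"); cv2.imwrite("pics/t2.png",cv2.resize(b[190:300,260:440],None,fx=4,fy=4,interpolation=cv2.INTER_CUBIC))
for c,st in blobs(mask(b,(22,150,80),(35,255,255)),10): print(c,st,top.plane(c,.1),top.plane(c,.0915+.092))
print(manip.current_q(),manip.current_clock())
E
```

```text
[270.1506647 160.5155096] [250 144  41  32 677] [0.75859192 0.03457085 0.1       ] [0.73377411 0.03236149 0.1835    ]
[305.31746032 215.38095238] [299 213  13   6  63] [ 0.59294151 -0.07133174  0.1       ] [ 0.57770707 -0.06741432  0.1835    ]
[-0.24347695  0.77972123  1.35981928  1.51569312 -0.7637491   1.4635867
 -0.69275104] 28.125
```

View pics/t2.png

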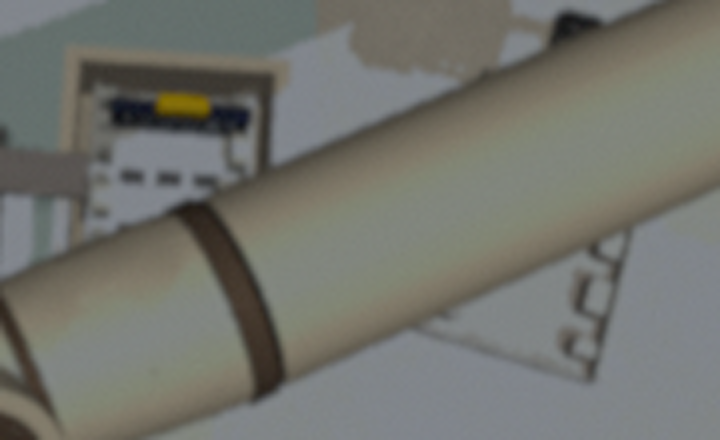

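```bash
python3 - <<'E'
from place import *
from pick import pick
pick(np.array([.5366,-.359]),-105)
o=down(YAW-np.pi/2); s=slot(0)-.0018*Y
def F(): return np.array(manip.current_force()).round(2)
manip.servo_line([*s,.27],o,vel=.15); print(manip.current_q()); tabchk(0)
manip.servo_line([*s,.21],o,vel=.12)
z=.206
while z>.150:
    manip.servo_line([*s,z],o,vel=.05); manip.sleep(.1); f=F(); print(round(z,3),f,np.array(manip.current_tool_pos()).round(4))
    if f[2]>4 or abs(f[:2]).max()>6: break
    z-=.003
print(manip.current_clock())
E
```

```text
gap 0.03576180363701892 f [0.03250614 1.5983403  0.44100592]
[-1.16792079  0.41660675  1.5511836   1.99324412 -0.45281236  1.17825171
 -1.05888377]
tab px [301.78313253 143.65060241] [298 137   9  15  83] exp [302.04531391 144.34037373] px per 10mm X [-2.68807962  1.8054114 ] offset mm -0.5155384242818619
0.206 [-0.31  0.25 -0.86] [ 0.4572 -0.0603  0.2063]
0.203 [ 0.43 -0.69 -1.19] [ 0.457  -0.0604  0.203 ]
0.2 [ 0.42  0.58 -1.25] [ 0.457  -0.0604  0.2   ]
0.197 [ 0.04  0.25 -1.94] [ 0.457  -0.0604  0.197 ]
0.194 [ 0.61 -0.4  -0.9 ] [ 0.457  -0.0604  0.194 ]
0.191 [-0.54  0.62 -1.01] [ 0.457  -0.0604  0.191 ]
0.188 [-0.13 -0.04 -0.85] [ 0.457  -0.0604  0.188 ]
0.185 [ 0.39 -0.43 -1.65] [ 0.457  -0.0604  0.185 ]
0.182 [-0.16 -0.44 -0.83] [ 0.457  -0.0604  0.182 ]
0.179 [-0.48  0.51 -1.15] [ 0.457  -0.0604  0.179 ]
0.176 [ 0.77 -0.43 -0.13] [ 0.457  -0.0604  0.176 ]
0.173 [ 0.18  0.29 -0.84] [ 0.4569 -0.0604  0.173 ]
0.17 [-0.31 -0.53 -1.13] [ 0.457  -0.0604  0.17  ]
0.167 [ 0.45  1.22 -0.98] [ 0.457  -0.0604  0.167 ]
0.164 [-1.95  1.38  7.41] [ 0.4578 -0.0606  0.1647]
41.7333
```

```bash
python3 - <<'E'
from place import *
s=slot(0)-.0018*Y
release(s,.164)
manip.servo_line([*s,.42],vel=.25)
b=shot("top"); 
for y in (122,-58,100,-80,60,-120,30,0,-30):
    q=manip.solve_ik([*LIFT,.36],down(np.radians(y))); print(y,None if q is None else np.round(q,2))
for c,st in blobs(mask(b,(22,150,80),(35,255,255)),10): print(c,top.plane(c,.1835))
print(manip.current_clock())
E
```

```text
122 [ 0.72  0.41 -1.29  1.64  0.4   1.4   1.51]
-58 [-1.07  0.24  0.97  1.69 -0.2   1.32 -1.07]
100 [ 0.72  0.41 -1.29  1.64  0.4   1.4   1.13]
-80 [-0.99  0.21  0.86  1.69 -0.17  1.32 -1.49]
60 [ 0.46  0.25 -0.87  1.65  0.2   1.33  0.61]
-120 [-1.25  0.34  1.26  1.69 -0.33  1.35 -2.03]
30 [ 0.29  0.21 -0.65  1.65  0.13  1.32  0.14]
0 [-0.08  0.17 -0.21  1.66  0.04  1.31 -0.29]
-30 [-0.66  0.17  0.46  1.68 -0.08  1.31 -0.71]
[270.19011976 160.36826347] [0.73420693 0.0322575  0.1835    ]
46.6333
```

```bash
cat > crank.py <<'E'
from h import *
def F(): return np.array(manip.current_force())
def ud(a): return np.array([np.cos(a),np.sin(a)])
def fold_pose(a,phi,hub=LIFT,zoff=.0015):
    g=hub+ud(a)*(.070-.038*np.cos(phi)); return np.r_[g,.276+.038*np.sin(phi)-.0188+zoff]
E
python3 - <<'E'
from crank import *
a=np.radians(32); o=down(a-np.pi/2)
p=fold_pose(a,0)
manip.move_pose([p[0],p[1],.40],o); print(manip.current_q().round(2))
manip.servo_line(p+[0,0,.05],o,vel=.15); manip.servo_line(p,o,vel=.05)
f0=F(); print(f0.round(2)); effector.close(10); manip.sleep(.2); print("gap",manip.current_finger_gap(),(F()-f0).round(2),np.array(manip.current_tool_pos())-p)
for d in range(10,91,10):
    manip.servo_line(fold_pose(a,np.radians(d)),o,vel=.06); print(d,(F()-f0).round(1),manip.current_finger_gap().round(4))
    if np.abs(F()-f0).max()>15: break
print(manip.current_clock())
im=shot("scene","h3.png",(250,80,420,240),4)
E
```

```text
[-1.14  0.35  1.14  1.56 -0.32  1.44 -0.99]
[ 0.23 -0.92  1.26]
gap 0.018846757540933005 [-0.95  2.01 -0.85] [-1.71627472e-04  2.08331727e-04 -3.73914604e-05]Traceback (most recent call last):
  File "<stdin>", line 8, in <module>
AttributeError: 'float' object has no attribute 'round'
```

Gripped (gap 18.8 mm matches the 19 mm sleeve); only the print failed. Continue from 10°.

```bash
python3 - <<'E'
from crank import *
a=np.radians(32); o=down(a-np.pi/2)
f0=np.array([.2,-.9,1.3])
for d in range(10,91,10):
    manip.servo_line(fold_pose(a,np.radians(d)),o,vel=.06); print(d,(F()-f0).round(1),round(manip.current_finger_gap(),4))
    if np.abs(F()-f0).max()>15: break
print(manip.current_clock())
im=shot("scene","h3.png",(250,80,420,240),4)
E
```

```text
10 [-3.2  1.7 -0.1] 0.0187
20 [-4.8  1.9  0.6] 0.0187
30 [-6.3  1.6  0.6] 0.0186
40 [-6.7  1.6  0.5] 0.0185
50 [-6.6  1.3  1.4] 0.0188
60 [-5.9  2.4  0.7] 0.0184
70 [-6.   1.3 -0.1] 0.0186
80 [-5.4  1.6  1.5] 0.0184
90 [-4.2  2.2  3.6] 0.0182
53.3083
```

View pics/h3.png

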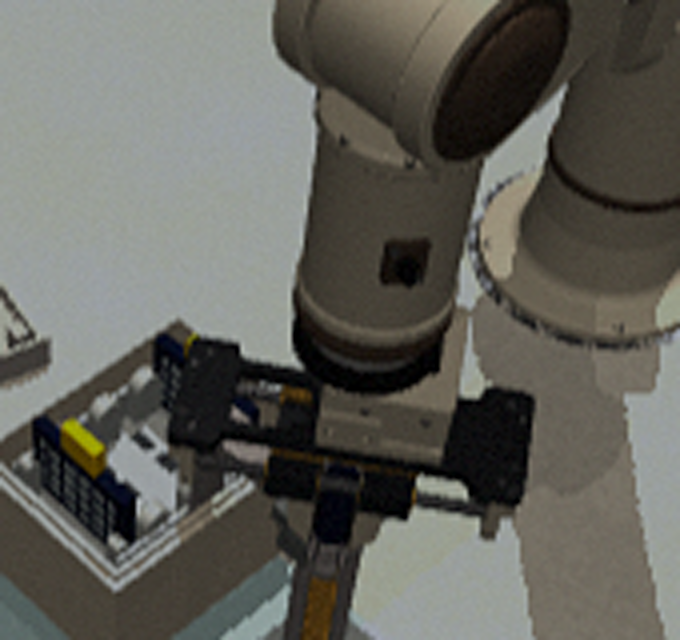

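```bash
python3 - <<'E'
from crank import *
a=np.radians(32); o=down(a-np.pi/2); p=fold_pose(a,np.pi/2)
t=np.array([-np.sin(a),np.cos(a)])
def rd(): return np.mean([F() for _ in range(1)],0)
for r in (.001,.002,.003,.004,.005,.006):
    q=p.copy(); q[:2]+=ud(a)*r; manip.servo_line(q,o,vel=.02); manip.sleep(.1); f=F(); e=np.array(manip.current_tool_pos())-q
    print(r,"rad",round(f[:2]@ud(a),1),"tan",round(f[:2]@t,1),"z",round(f[2],1),"err mm",(e*1e3).round(2))
    if abs(f[:2]@ud(a))>14: break
print(manip.current_clock())
E
```

```text
0.001 rad -5.6 tan 2.4 z 6.7 err mm [ 0.33 -0.19  1.  ]
0.002 rad -4.3 tan 2.9 z 7.7 err mm [ 0.12 -0.28  1.01]
0.003 rad -5.5 tan 4.0 z 7.0 err mm [ 0.15 -0.34  1.02]
0.004 rad -6.2 tan 4.2 z 6.6 err mm [ 0.19 -0.25  1.  ]
0.005 rad -4.5 tan 2.7 z 7.0 err mm [ 0.19 -0.28  1.  ]
0.006 rad -5.1 tan 3.6 z 5.7 err mm [ 0.19 -0.31  0.98]
55.4583
```

```bash
python3 - <<'E'
from crank import *
effector.open_jaws()
p=np.array(manip.current_tool_pos()); manip.servo_line([p[0],p[1],.42],vel=.2); manip.servo_line([.45,.33,.42],vel=.3)
a=shot("scene"); b=shot("top")
cv2.imwrite("pics/h4.png",cv2.convertScaleAbs(np.hstack([cv2.resize(a[150:260,290:380],None,fx=4,fy=4,interpolation=2),cv2.resize(b[180:290,210:300],None,fx=4,fy=4,interpolation=2)]),alpha=1.3))
for im,cam,box in ((b,top,(205,180,250,240)),(a,scene,(310,150,365,225))):
    m=mask(im,(105,90,0),(130,255,90),box)
    for c,st in blobs(m,8): print(cam.n,c,st)
print(manip.current_clock())
E
```

```text
top [222.11111111 203.27777778] [220 201   5   5  18]
scene [311.6        181.53333333] [310 179   5   6  15]
scene [333.60447761 206.23134328] [329 197  10  20 134]
58.4583
```

View pics/h4.png

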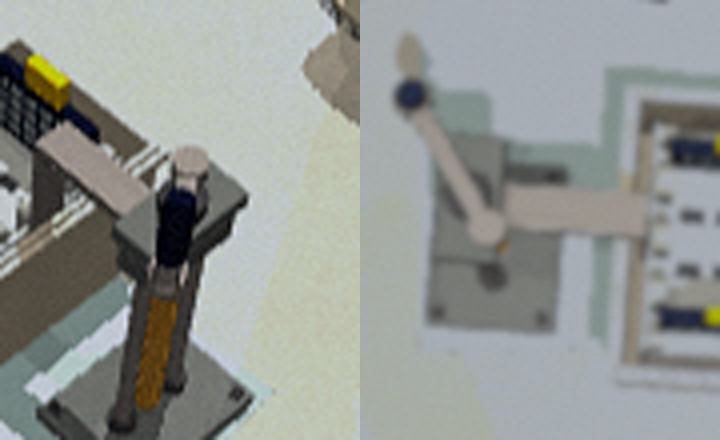

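```bash
python3 - <<'E'
from crank import *
for z in (.330,.335,.339):
    p=top.plane((222.1,203.3),z)[:2]; d=p-LIFT; print(z,p,np.linalg.norm(d),np.degrees(np.arctan2(d[1],d[0])))
c=scene.plane((333.6,206.2),.314); d=c[:2]-LIFT; print(c,np.linalg.norm(d),np.degrees(np.arctan2(d[1],d[0])))
print(scene.proj(np.r_[LIFT+.07*ud(np.radians(32)),.314]))
E
```

```text
0.33 [0.57872612 0.14559975] 0.061823525396011485 31.757830371939832
0.335 [0.57769953 0.14498483] 0.06062698858901227 31.774341143805266
0.339 [0.57687826 0.1444929 ] 0.059669762899082913 31.788026522391934
[0.58238283 0.14789733 0.314     ] 0.06614204406251341 31.782909987870333
[333.45530783 207.52669703]
```

```bash
python3 - <<'E'
from crank import *
a=np.radians(31.8); o=down(a); u=ud(a); t=np.array([-u[1],u[0]])
p=np.r_[LIFT+.064*u,.300]
manip.move_pose([*p[:2],.42],o); print(manip.current_q().round(2))
manip.servo_line(p,o,vel=.12); manip.sleep(.2); f0=F(); effector.close(20); print(manip.current_finger_gap(),(F()-f0).round(1))
for r in np.arange(.064,.080,.001):
    q=np.r_[LIFT+r*u,.300]; manip.servo_line(q,o,vel=.03); manip.sleep(.1); f=F()-f0; e=np.array(manip.current_tool_pos())-q
    print(round(r,3),"rad",round(f[:2]@u,1),"tan",round(f[:2]@t,1),"z",round(f[2],1),"err mm",(e*1e3).round(2))
    if f[:2]@u<-11: break
print(manip.current_clock())
E
```

```text
[-0.92  0.33  0.84  1.44 -0.25  1.48  0.48]
0.020985255155420334 [ 6.1  2.5 -1.7]
0.064 rad 6.4 tan -1.0 z -1.2 err mm [2.47 1.52 0.9 ]
0.065 rad 7.4 tan -0.2 z -0.8 err mm [2.55 1.53 1.01]
0.066 rad 7.6 tan -0.9 z -1.0 err mm [2.43 1.49 0.85]
0.067 rad 6.3 tan -1.0 z -2.2 err mm [2.29 1.38 0.72]
0.068 rad 6.1 tan -0.4 z -2.3 err mm [2.05 1.22 0.53]
0.069 rad 5.6 tan -0.6 z -2.0 err mm [1.64 0.99 0.4 ]
0.07 rad 5.4 tan -1.0 z -1.5 err mm [1.06 0.61 0.35]
0.071 rad 4.7 tan 0.2 z 1.4 err mm [0.37 0.12 0.3 ]
0.072 rad -0.3 tan -0.2 z 3.9 err mm [-0.21 -0.25  0.15]
0.073 rad -1.6 tan -0.0 z 5.8 err mm [-0.8  -0.66  0.05]
0.074 rad -4.9 tan -0.8 z 8.0 err mm [-1.45 -1.08 -0.05]
0.075 rad -7.5 tan 1.1 z 8.4 err mm [-2.22 -1.54 -0.1 ]
0.076 rad -9.4 tan 1.6 z 10.8 err mm [-2.9  -2.06 -0.13]
0.077 rad -12.2 tan 0.9 z 12.1 err mm [-3.65 -2.54 -0.18]
67.5333
```

```bash
cat >> crank.py <<'E'
HUB=LIFT+.002*ud(np.radians(31.8))
def wind(a0,a1,step,o,r=.0712,f0=np.zeros(3),lim=8,vel=.12,z=.300,pr=True):
    rows=[]; a=a0
    while a<a1-1e-6:
        a=min(a+step,a1); u=ud(a); t=np.array([-u[1],u[0]]); q=np.r_[HUB+r*u,z]
        manip.servo_line(q,o,vel=vel); f=F()-f0; p=np.array(manip.current_tool_pos()); d=p[:2]-HUB
        rows.append([np.degrees(a),f[:2]@u,f[:2]@t,f[2],np.linalg.norm(d)*1e3,np.degrees((np.arctan2(d[1],d[0])-a+np.pi)%(2*np.pi)-np.pi)])
        if pr: print(*[round(float(x),1) for x in rows[-1]])
        if -rows[-1][2]>lim: print("LIMIT"); break
    return a,np.array(rows)
E
python3 - <<'E'
from crank import *
a=np.radians(31.8); o=down(a)
for d in range(0,360,45):
    q=manip.solve_ik([*(HUB+.0712*ud(a+np.radians(d))),.300],o); print(d,None if q is None else np.round(q,2))
print("clock",manip.current_clock())
a,rows=wind(a,a+np.radians(100),np.radians(20),o)
print(np.degrees(a),manip.current_clock(),manip.current_finger_gap())
E
```

```text
0 [-0.89  0.42  0.81  1.61 -0.31  1.25  0.53]
45 [-1.01  0.34  0.82  1.69 -0.27  1.22  0.42]
90 [-1.12  0.22  0.85  1.82 -0.18  1.18  0.34]
135 [-1.15  0.1   0.88  1.91 -0.09  1.16  0.32]
180 [-1.06  0.1   0.9   1.92 -0.08  1.16  0.43]
225 [-0.91  0.21  0.89  1.83 -0.18  1.18  0.59]
270 [-0.81  0.34  0.85  1.71 -0.27  1.22  0.66]
315 [-0.81  0.42  0.82  1.62 -0.32  1.25  0.62]
clock 67.5333
51.8 -2.7 3.1 5.6 70.3 1.3
71.8 -2.1 3.5 6.7 70.5 1.4
91.8 -1.1 4.3 6.9 70.6 1.4
111.8 -2.5 5.1 6.3 70.7 1.0
131.8 -3.5 4.2 4.0 70.7 0.6
131.79999999999998 69.3333 0.018507677542337748
```

```bash
python3 - <<'E'
from crank import *
a=np.radians(131.8); o=down(np.radians(31.8))
a,rows=wind(a,a+np.radians(20),np.radians(5),o,vel=.03)
a,rows=wind(a,a+np.radians(40),np.radians(20),o,vel=.05)
manip.sleep(.3); f=F(); t=np.array([-np.sin(a),np.cos(a)]); print("after sleep",f[:2]@t)
print(np.degrees(a),manip.current_clock())
im=shot("scene","h5.png",(250,80,420,240),4)
E
```

```text
136.8 -4.3 -1.5 -0.9 70.7 -0.7
141.8 -5.0 -2.4 -1.6 70.7 -0.4
146.8 -5.0 -1.5 -0.3 70.7 -0.4
151.8 -5.4 -1.3 -1.6 70.7 -0.5
171.8 -5.4 -0.0 -2.5 70.6 0.2
191.8 -6.9 -0.0 -2.7 70.4 0.4
after sleep -0.6717185512802764
191.8 72.35
```

View pics/h5.png

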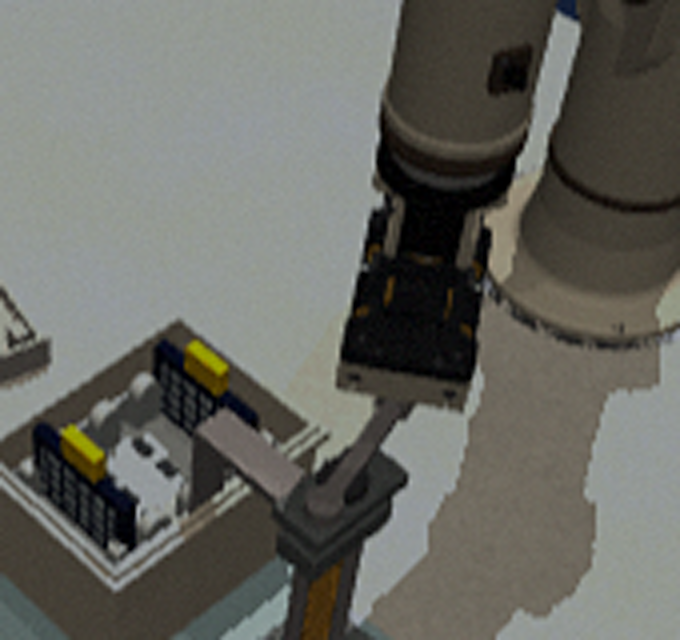

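```bash
python3 - <<'E'
from crank import *
a=np.radians(191.8); o=down(np.radians(31.8))
a,rows=wind(a,np.radians(31.8+360*2.5),np.radians(20),o,pr=False,lim=7)
print(rows[::4].round(1)); print(manip.current_clock(),np.degrees(a))
a,rows=wind(a,np.radians(31.8+360*2.5+30),np.radians(10),o,vel=.05)
print(manip.current_clock(),np.degrees(a),manip.current_finger_gap())
E
```

```text
[[ 2.118e+02 -8.000e+00  3.600e+00 -6.600e+00  7.030e+01  1.200e+00]
 [ 2.918e+02 -4.800e+00  4.300e+00  1.800e+00  6.980e+01  7.000e-01]
 [ 3.718e+02 -3.800e+00  3.400e+00  6.600e+00  7.000e+01  1.100e+00]
 [ 4.518e+02 -3.500e+00  3.800e+00  4.600e+00  7.060e+01  8.000e-01]
 [ 5.318e+02 -3.300e+00  4.100e+00 -1.400e+00  7.050e+01  5.000e-01]
 [ 6.118e+02 -4.400e+00  3.900e+00 -1.200e+00  6.990e+01  8.000e-01]
 [ 6.918e+02 -3.500e+00  3.600e+00  3.100e+00  6.980e+01  9.000e-01]
 [ 7.718e+02 -4.700e+00  3.600e+00  5.300e+00  7.040e+01  1.200e+00]
 [ 8.518e+02 -3.200e+00  3.700e+00  1.700e+00  7.060e+01  5.000e-01]
 [ 9.318e+02 -4.300e+00  3.500e+00 -4.300e+00  7.020e+01  6.000e-01]]
85.6583 931.7999999999993
941.8 -6.4 -1.2 -2.4 70.1 -0.2
951.8 -5.9 -0.3 -1.5 70.1 0.0
961.8 -5.7 -0.1 -1.1 70.0 0.1
86.8583 961.7999999999992 0.018388294059378214
```

```bash
python3 - <<'E'
from crank import *
a=np.radians(961.8); o=down(np.radians(31.8))
a,rows=wind(a,np.radians(31.8+360*4.4),np.radians(8),o,pr=False,lim=5,vel=.03)
print(rows[:,[0,2,5]].round(1)[-26:].tolist()); print("mean ft first half",rows[:len(rows)//2,2].mean(),rows[:len(rows)//2,2].min()); print(manip.current_clock(),np.degrees(a),(np.degrees(a)-31.8)/360)
E
```

```text
LIMIT
[[1193.8, -1.6, -0.5], [1201.8, -1.0, -0.6], [1209.8, -1.6, -0.7], [1217.8, -1.1, -0.8], [1225.8, -1.0, -0.9], [1233.8, -0.8, -1.0], [1241.8, -1.1, -1.2], [1249.8, -0.8, -1.3], [1257.8, -1.3, -1.3], [1265.8, -2.2, -1.3], [1273.8, -1.9, -1.1], [1281.8, -1.6, -0.8], [1289.8, -1.6, -0.6], [1297.8, -1.2, -0.5], [1305.8, -1.3, -0.5], [1313.8, -0.3, -0.4], [1321.8, -0.8, -0.5], [1329.8, -0.8, -0.4], [1337.8, -1.6, -0.4], [1345.8, -0.5, -0.4], [1353.8, -2.2, -0.5], [1361.8, -2.6, -0.7], [1369.8, -3.0, -0.9], [1377.8, -4.2, -1.1], [1385.8, -4.0, -1.5], [1393.8, -5.4, -1.9]]
mean ft first half -1.030054864424369 -2.033177082094752
112.9583 1393.7999999999952 3.78333333333332
```

```bash
python3 - <<'E'
from crank import *
a=np.radians(1393.8); o=down(np.radians(31.8))
a,rows=wind(a,a+np.radians(12),np.radians(6),o,lim=6.3,vel=.03)
p=np.array(manip.current_tool_pos()); d=p[:2]-HUB; ac=np.arctan2(d[1],d[0]); print("crank",np.degrees(ac),np.linalg.norm(d))
effector.open_jaws(); manip.sleep(.2)
manip.servo_line([*p[:2],.37],vel=.2)
print("ik",[None if (q:=manip.solve_ik([*p[:2],.37],down(ac+s))) is None else np.round(q,2) for s in (np.pi/2,-np.pi/2)])
b=shot("top"); a_=shot("scene"); 
cv2.imwrite("pics/t3.png",np.hstack([cv2.resize(a_[130:250,230:370],None,fx=3,fy=3,interpolation=2),cv2.resize(b[180:300,210:330],None,fx=3,fy=3,interpolation=2)]))
print(manip.current_clock())
E
```

```text
1399.8 -7.5 -5.7 8.4 69.9 -2.2
1405.8 -7.8 -5.5 8.3 69.9 -2.6
crank -36.79388434746234 0.06990008465706862
ik [array([-0.88,  0.36,  0.95,  1.56, -0.3 ,  1.38,  1.02]), array([-1.07,  0.56,  1.36,  1.56, -0.55,  1.47, -1.9 ])]
115.7917
```

View pics/t3.png

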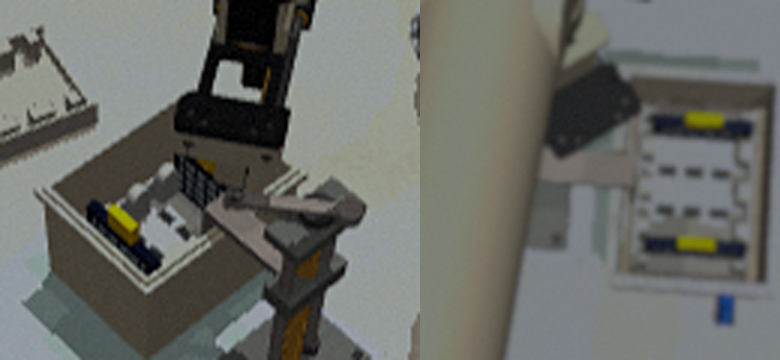

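```bash
python3 - <<'E'
from crank import *
u=ud(np.radians(-36.8)); P=HUB+.07*u
print("pin",scene.proj([*P,.276]),"top",scene.proj([*P,.339]),"tcp",scene.proj(manip.current_tool_pos()),manip.current_tool_pos(), scene.proj([*HUB,.27]))
manip.servo_line([.40,.30,.42],vel=.3)
a=shot("scene"); print(manip.current_clock()); b=shot("top")
cv2.imwrite("pics/h6.png",np.hstack([cv2.resize(a[150:250,270:370],None,fx=4,fy=4,interpolation=2),cv2.resize(b[190:290,210:310],None,fx=4,fy=4,interpolation=2)]))
E
```

```text
pin [308.11452174 198.19942658] top [309.73594077 181.8171866 ] tcp [310.86998941 173.34949069] [0.58324491 0.07251488 0.36900745] [335.6999557  196.48973432]
116.9833
```

View pics/h6.png

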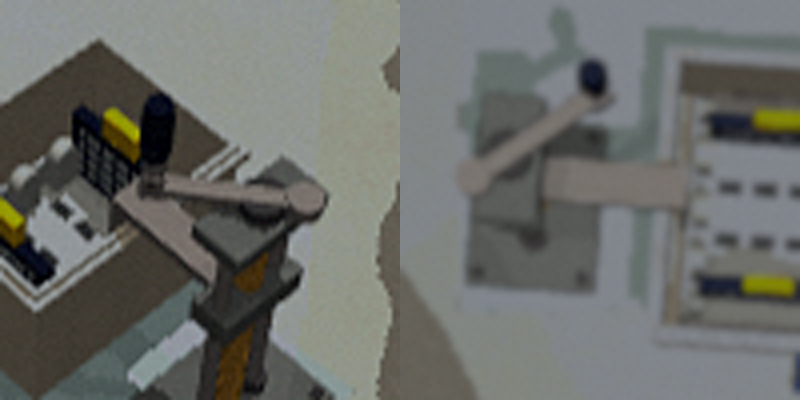

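```bash
python3 - <<'E'
from crank import *
a=np.radians(-36.8); o=down(a+np.pi/2); u=ud(a)
p=fold_pose(a,np.pi/2,HUB)
manip.move_pose([*p[:2],.42],o); manip.servo_line(p,o,vel=.12); manip.sleep(.1); f0=F()
effector.close(12); print("gap",manip.current_finger_gap(),(F()-f0).round(1))
for d in range(80,-1,-10):
    manip.servo_line(fold_pose(a,np.radians(d),HUB),o,vel=.06); f=F()-f0; print(d,f.round(1),round(manip.current_finger_gap(),4),((np.array(manip.current_tool_pos())-fold_pose(a,np.radians(d),HUB))*1e3).round(1))
    if np.abs(f).max()>18: print("stop"); break
print(manip.current_clock())
E
```

```text
gap 0.01826482895571922 [-3.8 -5.7  2.9]
80 [-2.2 -7.7  3.5] 0.0191 [-0.7 -4.2  0.3]
70 [-2.5 -6.5  4.1] 0.0187 [-0.6 -4.   0.5]
60 [-4.1 -5.1  5.9] 0.0188 [-0.8 -3.5  0.5]
50 [-4.7 -4.2  5.3] 0.0189 [-1.1 -2.6  0.3]
40 [-4.8 -1.9  4.3] 0.019 [-1.5 -1.8 -0. ]
30 [-5.4 -1.7  3.8] 0.019 [-1.8 -1.2 -0.4]
20 [-5.5 -0.4  2.4] 0.0189 [-2.1 -0.8 -0.7]
10 [-5.  -0.1  0.8] 0.0188 [-2.4 -0.4 -0.9]
0 [-6.4  0.9  1.1] 0.019 [-2.7 -0.  -1.2]
122.8833
```

```bash
python3 - <<'E'
from crank import *
a=np.radians(-39); o=down(np.radians(-36.8)+np.pi/2); u=ud(a)
effector.open_jaws(); p=np.array(manip.current_tool_pos()); manip.servo_line([*p[:2],.33],vel=.12)
g=HUB+u*(.070-.050)
manip.servo_line([*g,.33],o,vel=.15); effector.close(10); manip.servo_line([*g,.295],vel=.1); manip.sleep(.1); f0=F()
for z in np.arange(.292,.2825,-.0015):
    manip.servo_line([*g,z],vel=.03); f=F()-f0; print(round(z,4),f.round(1))
    if f[2]>4: break
manip.servo_line([*g,.42],vel=.25); effector.open_jaws(); manip.servo_line([.42,.02,.45],down(0),vel=.3)
print(manip.current_q().round(2))
s=shot("scene"); b=shot("top")
cv2.imwrite("pics/h7.png",np.hstack([cv2.resize(s[150:260,240:370],None,fx=3,fy=3,interpolation=2),cv2.resize(b[180:290,110:250],None,fx=3,fy=3,interpolation=2)]))
for c,st in blobs(mask(b,(105,150,60),(125,255,255)),100): print(c,st)
m=mask(b,(105,150,60),(125,255,255),(90,170,225,320)); c=max(cv2.findContours(m,0,2)[0],key=cv2.contourArea)
print(cv2.approxPolyDP(c,3,True).reshape(-1,2).tolist(),manip.current_clock())
E
```

```text
0.292 [-0.2 -1.  -0.5]
0.2905 [ 0.4 -0.4 -0.3]
0.289 [ 0.2  0.4 -0.2]
0.2875 [-0.2 -0.2 -1. ]
0.286 [-0.1 -1.1  0. ]
0.2845 [-0.4  0.2  4.5]
[-1.26 -0.26  0.93  1.77  0.21  1.53 -0.35]
[148.4136253  239.79840111] [ 115  203   65   74 2877]
[[133, 203], [127, 224], [137, 228], [134, 241], [121, 243], [115, 264], [161, 276], [179, 214]] 134.6333
```

View pics/h7.png

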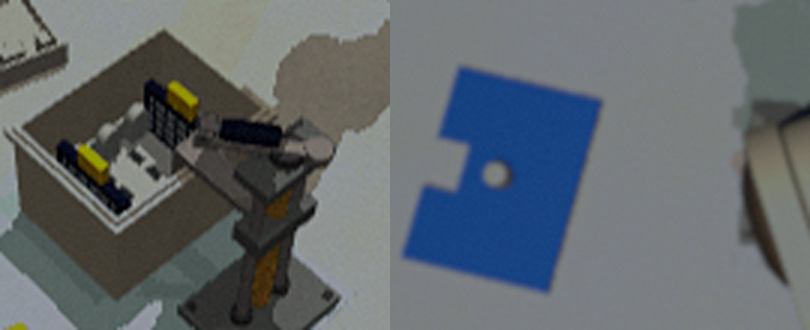

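```bash
python3 - <<'E'
from h import *
manip_t=manip.current_clock()
b=shot("top"); m=mask(b,(105,150,60),(125,255,255),(90,170,225,320)); c=max(cv2.findContours(m,0,cv2.CHAIN_APPROX_NONE)[0],key=cv2.contourArea)
W=np.array([top.plane(p,.013)[:2] for p in c.reshape(-1,2)],np.float32)
(cx,cy),(w,h),ang=cv2.minAreaRect(W); box=cv2.boxPoints(((cx,cy),(w,h),ang)); print((cx,cy),w,h,ang)
L=[box[1]-box[0],box[2]-box[1]]; d=max(L,key=np.linalg.norm); d=d*np.sign(d[0]); yaw=np.arctan2(d[1],d[0]); 
# refine by line fits on the long edges
C=np.array([cx,cy]); x=np.array([np.cos(yaw),np.sin(yaw)]); y=np.array([-x[1],x[0]]); l=(W-C)@np.c_[x,y]
for s in (-1,1):
    for ax,half in ((1,min(w,h)/2),(0,max(w,h)/2)):
        k=(abs(l[:,ax]-s*half)<.004)&(abs(l[:,1-ax])<.06 if ax==0 else abs(l[:,0])<.09)
        v=cv2.fitLine(W[k],2,0,.01,.01).ravel(); an=np.degrees(np.arctan2(v[1],v[0])); print("edge",s,ax,k.sum(),(an if ax else an-90+180)%180-180*((an if ax else an-90+180)%180>90))
g=cv2.cvtColor(b,cv2.COLOR_BGR2HSV)[225:252,135:158]; k=((g[...,1]<60)&(g[...,2]>110)); ys,xs=np.nonzero(k); kp=(135+xs.mean(),225+ys.mean()); print("knob px",kp,k.sum(),top.plane(kp,.043))
print("yaw",np.degrees(yaw))
E
```

```text
(0.5287877321243286, 0.41160914301872253) 0.1511782556772232 0.1999894082546234 77.28583526611328
edge -1 1 57 -12.69000244140625
edge -1 0 37 -12.5694580078125
edge 1 1 39 -12.589675903320312
edge 1 0 37 -12.608795166015625
knob px (np.float64(143.8684210526316), np.float64(237.23684210526315)) 38 [0.52988415 0.41377137 0.043     ]
yaw -12.714172
```

```bash
python3 - <<'E'
from h import *
F=lambda: np.array(manip.current_force())
k=np.array([.529,.412]); o=down(np.radians(-12.65))
manip.servo_line([*k,.45],o,vel=.3); print(manip.current_q().round(2))
manip.servo_line([*k,.08],o,vel=.2); manip.servo_line([*k,.018],o,vel=.06)
f0=F(); effector.close(35); print("gap",manip.current_finger_gap(),(F()-f0).round(1))
manip.servo_line([*k,.08],o,vel=.08); manip.servo_line([*k,.42],o,vel=.25)
G=T-.0012*Y; o2=down(YAW); manip.servo_line([*G,.42],o2,vel=.25)
manip.servo_line([*G,.24],o2,vel=.15); manip.sleep(.3)
print(manip.current_finger_gap(),F().round(1),manip.current_tool_pos(),manip.current_clock())
s=shot("scene"); b=shot("top")
cv2.imwrite("pics/h8.png",np.hstack([cv2.resize(s[120:250,230:370],None,fx=3,fy=3,interpolation=2),cv2.resize(b[170:300,210:340],None,fx=3,fy=3,interpolation=2)]))
p=np.array(manip.current_tool_pos()); z=p[2]-.018+.013
for nm,cam,im in (("scene",scene,s),("top",top,b)):
    print(nm,[cam.proj(np.r_[p[:2]+X*i*.103+Y*j*.078,z]).round(1).tolist() for i,j in ((-1,-1),(1,-1),(1,1),(-1,1))])
    m=mask(im,(105,130,40),(125,255,255),(210,110,370,290)); c=max(cv2.findContours(m,0,2)[0],key=cv2.contourArea); print(cv2.approxPolyDP(c,2.5,True).reshape(-1,2).tolist())
E
```

```text
[-1.23  0.51  0.88  1.18 -0.38  1.62 -0.65]
gap 0.0230859656474677 [ 0.4  0.5 -0.5]
0.023332748510057094 [-0.4  1.1 -2.6] [ 0.51718917 -0.06283566  0.24039172] 146.5833
scene [[295.1, 132.6], [239.7, 168.6], [278.5, 203.0], [334.3, 162.7]]
[[333, 163], [309, 146], [299, 150], [297, 161], [288, 170], [282, 170], [276, 164], [272, 173], [257, 160], [240, 170], [279, 204], [300, 188], [292, 181], [304, 171], [314, 178]]
top [[332.2, 275.7], [335.7, 198.3], [277.5, 194.6], [272.2, 271.7]]
[[333, 230], [321, 251], [320, 266], [313, 273], [331, 274]]
```

View pics/h8.png

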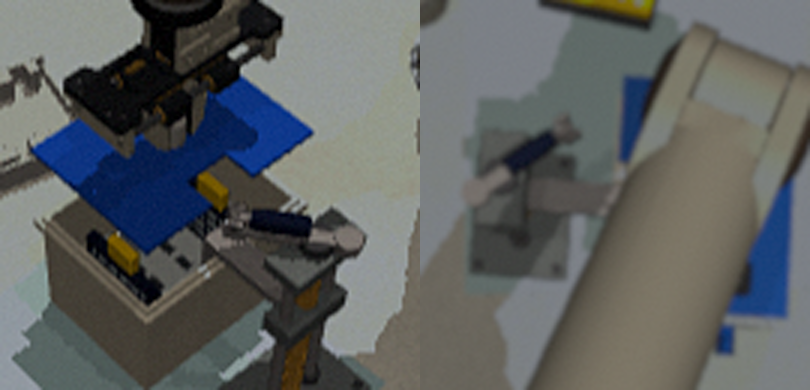

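```bash
python3 - <<'E'
from h import *
F=lambda: np.array(manip.current_force())
G=T-.0012*Y; o=down(YAW); f0=F()
manip.servo_line([*G,.175],o,vel=.12)
for z in np.arange(.171,.1455,-.003):
    manip.servo_line([*G,z],o,vel=.04); manip.sleep(.1); f=F()-f0; print(round(z,4),f.round(1),((np.array(manip.current_tool_pos())-[*G,z])*1e3).round(1))
    if f[2]>5 or abs(f[:2]).max()>8: break
print(manip.current_clock())
E
```

```text
0.171 [-0.9  0.1  0.4] [0.3 0.1 0.4]
0.168 [ 0.  -0.1  0.4] [-0. -0. -0.]
0.165 [-0.6  0.2  0.2] [-0.  -0.  -0.1]
0.162 [-0.4  0.4  0.1] [-0. -0. -0.]
0.159 [-0.5 -0.3 -0.4] [-0. -0. -0.]
0.156 [-0.7  0.1  0.8] [-0. -0. -0.]
0.153 [-0.5  0.4  0.8] [-0. -0. -0.]
0.15 [-0.4  0.7  0.4] [-0.1 -0.  -0.1]
0.147 [-9.6  1.6 25.2] [-0.  -0.1  2.1]
150.525
```

```bash
python3 - <<'E'
from h import *
G=T-.0012*Y; o=down(YAW)
manip.servo_line([*G,.1495],o,vel=.03); effector.open_jaws(); manip.servo_line([*G,.20],o,vel=.06); manip.servo_line([*G,.42],o,vel=.25)
manip.servo_line([.30,-.35,.42],vel=.3)
s=shot("scene"); b=shot("top")
cv2.imwrite("pics/h9.png",np.hstack([cv2.resize(s[130:280,180:370],None,fx=2.6,fy=2.6,interpolation=2),cv2.resize(b[180:330,210:330],None,fx=2.5,fy=2.6,interpolation=2)]))
for nm,cam,im in (("scene",scene,s),("top",top,b)):
    print(nm,[cam.proj(np.r_[T+X*i*.103+Y*j*.078,.145]).round(1).tolist() for i,j in ((-1,-1),(1,-1),(1,1),(-1,1))])
    m=mask(im,(105,130,40),(125,255,255),(210,110,370,300)); c=max(cv2.findContours(m,0,2)[0],key=cv2.contourArea); print(cv2.approxPolyDP(c,2.5,True).reshape(-1,2).tolist())
print(manip.current_clock())
E
```

```text
scene [[294.3, 154.3], [242.1, 189.7], [278.6, 223.1], [331.2, 183.8]]
[[295, 156], [243, 190], [277, 223], [298, 209], [291, 201], [305, 192], [306, 186], [324, 190], [330, 185]]
top [[328.5, 277.7], [331.9, 205.0], [277.3, 201.5], [272.4, 274.0]]
[[279, 203], [277, 227], [287, 229], [289, 236], [286, 247], [276, 247], [274, 273], [327, 277], [331, 207]]
155.425
```

View pics/h9.png

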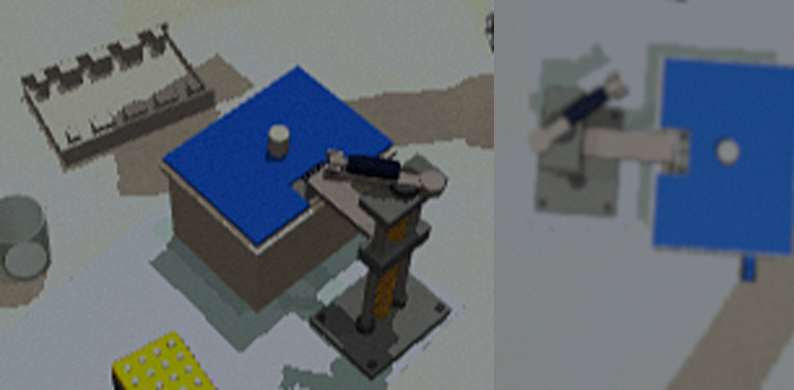

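The cover lies flat on the tank with its notch around the hanger, and its corners match the projections to within about 2 px. The handle is folded, the tray is empty and the bystanders are where they were. Handing in.

```bash
python3 -c "
from bench import manip
manip.hand_in(); print(manip.current_clock())"
```

```text
the job is handed in; nothing more can be done
the job is handed in; nothing more can be done
```

The job is done and was handed in at about 155 s of the 210 s allowed; the hand-in gives no verdict.

- **Cassettes:** Two were present. They stand in slots 3 and 0, and the floor was felt under both. The first one rubbed on the way in, with a brief force of about 11 N, so I re-centred it and it went down.
- **Handle out:** The first swing left it about 10° short of upright. I gripped it again and pushed it to its stop before winding.
- **Winding:** I turned the crank about 3.8 turns anticlockwise. From about 3.66 turns the force read at rest rose from about 1 N to about 5.5 N and the crank lagged further behind the command, so I stopped there. I could only read the force at rest. I estimate 8 to 9 N while turning, and I did not confirm the 10 N figure. Seating is judged from that force rise.
- **Handle back:** It is folded flat. A light press met it at 285 mm, which matches the folded height.
- **Cover:** It had been knocked about 3 cm aside, so I measured it again before picking it up. It seated within about 1 mm of the expected height, with a brief 25 N push at contact. The last picture shows it flat on the tank with its notch around the hanger.
- **Bystanders:** The last picture shows the beaker and tip box looking undisturbed. The bottle is outside that crop, and I did not measure any of the three again at the end.

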